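Raise the proofing press's counterweighted guard and push the block home

ROBOT

A 7-joint arm with a two-finger parallel gripper is mounted at the origin on the work surface. World frame = base frame: x ahead of the robot, y to its left, z up, the work surface at z = 0. Lengths are in mm, angles in rad, forces in N, time in s.
With the tool pointing down it reaches from about 350 to 900 mm from the base axis. Payload 7.2 kg.
Tool frame: the origin (TCP) lies on the front face of the gripper's body, between the roots of the fingers; the fingertips stand 73 mm ahead of it and the grasp point (between the pads) lies 54 mm ahead of it; z points along the fingers, y is the line along which they close (so a half turn about z gives the same grasp; the last joint's range is limited). The gripper opens to 85 mm and grips with 20 to 120 N. Pads are 22 mm wide; open, the fingers measure 114 mm over their backs; the gripper's body (76 mm by 85 mm) begins 54 mm behind the grasp point. The pads swing forward as they close: fully open they stand 13 mm farther back than shut.
Start: joints at [-1.265, 0.411, -0.013, 1.596, 0.006, 1.134, -0.082], TCP at [228.231, 581.839, 303.897] pointing down, gripper open.
Joint ranges: [-2.95, 2.95], [-0.29, 1.99], [-1.47, 1.44], [0.14, 2.54], [-1.03, 4.17], [0.13, 1.85], [-2.86, 2.86]. Speed limits (rad/s): [2.39, 2.39, 3.01, 3.01, 3.14, 3.14, 3.14].

INTERFACE

Orientations are given as a unit quaternion [w, x, y, z].
In Python, from cell import readout, eyes, r gives the robot as it stands. The module is installed in compiled form; this text tells all that it offers.
- The arm moves only by the tool apply_moves, never from a script. Its argument "steps" is text: rows parted by semicolons, each of 7 numbers parted by spaces: the shift along the tool's x, y, z scaled (see below), then the turn, a rotation vector about the tool's x, y, z scaled (see below), then the gripper command: -1 is shut, 1 is fully open, values between are in proportion. A call has 1 to 12 rows; each row is the pose to reach, as a shift and turn from the pose commanded when the call began, along the tool's axes at that moment, turning the shorter way round; what a row does not reach only later rows make up. The controller multiplies each number of a shift by 0.25 m and each number of a turn by 180 degrees. A row lasts 1/8 s, in which the tool goes at most 62.5 mm and 10.7 degrees, less where a joint would pass 70% of its speed; a pose out of reach is approached as far as the arm can. A call with a number of a shift or a turn outside -1 to 1 is refused whole. A call with a gripper value outside its range is refused whole. The fingers move at their own pace and stop on an object; the grip force is fixed at half the most. Time passes only in rows, so rows that repeat a pose let the fingers close. It gives the time, the measured TCP pose, the force, the opening and the grip force at its end, in the units of the state.
- readout.state(): the state, without advancing time (a new reading comes with each control period).
- eyes.read_camera(name): name is "side" or "top" or "wrist"; returns the picture (384x512x3 uint8, red, green, blue); there is no depth.
- eyes.calibration(name): a dict with "fx", "fy", "cx", "cy" (pixels), "D" ([k1, k2, p1, p2, k3] as OpenCV has them; the pictures are not rectified), "cam_to_world" (4x4, takes a point from camera to world coordinates); the wrist camera has in their place "mount" (4x4, takes a point from camera to tool coordinates, whose origin is the TCP and whose axes are the flange's). Camera axes: x right, y up, looking along -z (the intrinsics and any distortion apply to the point x, -y, -z); pixel columns grow to the right and rows downward; lengths in mm; the calibration is good to about 2 mm. A picture is of the moment at which its call begins: read the wrist's pose just before it. calibration takes no time and is no camera call.
- r.close_job(): hands the job in; it is judged then, once.
The state is a dict: "t": time; "joint_pos": joint angles; "qvel": joint speeds; "joint_torque": joint torques, N m; "ee_pos": TCP position; "eef_rot": TCP orientation; "ft_force": force on the tool from outside, world axes, zero at the start; "moment": the same for the moment, N m; "opening": finger opening in mm; "finger_force": force on a finger pad.
Only numpy, scipy, OpenCV 4.12 (cv2) and the standard library are available. Lean on these libraries where they do the work, as an engineer would, in place of code of your own. Each camera call takes 0.05 s, during which the arm holds its last target. There are 200 camera calls.

TASK

Push the red front bar of the press's counterweighted guard up and back past its balance point, without flinging it, so that the guard stays fully raised by itself. Then, with the guard up, push the lino block along the bed until it sits square and flat against the steel stop rail. Only push with the fingers: do not lift the block, and leave everything else on the press and table where it is.

Things in the scene. Friction and masses are not known exactly. Their poses are not given: they have to be found in the camera images.
- guard (a joint): Guard angle (rad) about its hinge: 0 = lowered (arms slope up 15 degrees towards the front bar), grows as the bar goes up and back, 1.42 = resting back on its end stop. Let go below its balance point, 0.65, it falls down again; beyond it, it swings on to the stop by itself and stays; a damper slows it. Pushing the bar levelly takes 6 to 10 N at first, less as it rises.
- bar (a point): Centre of the guard's red round front bar (diameter 22, 260 long, along the press's y), 235 from the hinge axis; moves with the guard, from 146 above the table (lowered) to 319 (raised). Flat side arms 230 apart join it to the hinge, thin rods between them. Space in front of it is free: fingers pointing down can push its front.
- hinge (a point): Middle of the guard's hinge axis, 85 above the table, at the back of the press. x points level from the press's front to its back, y along the hinge axis, z up. In this frame the bar lies at x = -0.235 cos(a), z = 0.235 sin(a) m, a = 0.262 + joint value. Hinge posts at y +-142; two dark counterweight discs (diameter 54) behind the hinge.
- stop (a point): Middle of the front face of the dark steel stop rail (200 long along y, 18 high above the bed), at bed height, 30 above the table. Axes as those of hinge: x points to the back, into the rail. The flat aluminium bed in front of it spans x = -210 to 0, y = -100 to 100. The hinge axis is 70 behind the face.
- block_center (a point): Centre, half-way up, of the loose lino block: 90 (x) x 100 (y) x 23 high, wood with a black lino face, about 200 g, flat on the bed under the guard. Its x axis points roughly to the stop rail; pushed home, its centre is 45 in front of the rail's face. It starts 20 to 45 short of the rail and slightly askew.
- ink_jar: Bystander: red jar with black cap, diameter 48, 60 high, on the blue base board beside the bed; origin under its centre.
- scraper: Bystander: orange scraper with black grip, 50 x 40 x 22 high, on the blue base board beside the bed; origin under its centre.
- brayer: Bystander: black ink roller with black handle, 140 long, 70 wide, 32 high, on an inked sheet on the left of the table; origin at its underside, near the handle's front end.
- roller: Bystander: black ink roller with wooden handle, 140 long, 70 wide, 32 high, on an inked sheet on the right of the table; origin at its underside, near the handle's front end.
- tin: Bystander: ribbed steel tin, diameter 103, 115 high, at one side of the table; origin under its centre.
- soap: Bystander: white bottle with blue cap, diameter 60, 150 high, at the other side of the table; origin under its centre.

How it is judged:
By the outcome, as a careful person would: the job done as asked, in the order asked, and still so for the second after the job is handed in, with the robot touching nothing.
It also fails if it takes over 48 s, if anything falls off the work surface, if the arm or the gripper's body presses on something with over 40 N, if the wrist force passes 120 N, or if a joint passes its speed limit or range.

## Working session

There is one attempt and no reset: what is moved stays moved. The work goes in short steps, Python scripts to look and compute and a tool call to move; the robot and the scene stay as the last step left them, time stands still between calls to the robot, and variables do not carry over. Pictures are saved under pics/ and viewed, at most 10 in all, crops included, and the job is handed in when it is done.

Besides the shell and the picture viewer there is one more tool, called after "Emit:" as name(argument=value, ...), one argument or row to a line, values as JSON. apply_moves: Moves the arm, as the interface text tells. Shifts and turns lie within -1 to 1; 1 stands for 0.25 m of shift or 180 degrees of turn. Its arguments: {"type":"object","properties":{"steps":{"type":"string"}},"required":["steps"]}

```bash
mkdir -p pics
python3 - <<'E'
from cell import readout, eyes, r
import cv2,json
for n in ("top","side"):
    im=eyes.read_camera(n); cv2.imwrite(f"pics/{n}0.png",cv2.resize(im[:,:,::-1],(800,600),interpolation=cv2.INTER_CUBIC))
    c=eyes.calibration(n); print(n,{k:(v.tolist() if hasattr(v,'tolist') else v) for k,v in c.items()})
s=readout.state(); print(s)
E
```

```text
top {'fx': 409.0975740460131, 'fy': 409.0975740460131, 'cx': 261.5258003481285, 'cy': 193.71481385680488, 'D': [-0.13712645022412542, 0.0, 0.0, 0.0, 0.0], 'cam_to_world': [[-0.08313959833561126, 0.9732082085376189, -0.2143678847765956, 266.7305354233963], [-0.9965150199141453, -0.07973336266566339, 0.024503182722585774, 8.449653871537746], [0.006754426260154198, 0.21565800173660224, 0.9764455970574458, 1534.5565871994038], [0.0, 0.0, 0.0, 1.0]]}
side {'fx': 351.20401137486425, 'fy': 351.20401137486425, 'cx': 254.20947625944729, 'cy': 188.16803516542274, 'D': [-0.07741983675211836, 0.0, 0.0, 0.0, 0.0], 'cam_to_world': [[-0.9931407129304038, 0.06805038152950155, -0.0950824373571624, 470.5828182640882], [-0.11690464186158715, -0.5931877879548109, 0.7965309491366249, 835.5984560587764], [-0.0021975057004437206, 0.8021828929832447, 0.5970743481123008, 761.5937571433643], [0.0, 0.0, 0.0, 1.0]]}
{'t': 0.1, 'joint_pos': array([-1.26518425,  0.41182222, -0.0127399 ,  1.59692427,  0.00559608,
        1.13428981, -0.08220193]), 'qvel': array([-0.00010741, -0.00328914, -0.00055633, -0.0021849 , -0.00107865,
       -0.0007085 ,  0.00063489]), 'joint_torque': array([ 1.51790624e-03, -6.01833057e+01,  6.83546159e-01, -3.00084579e+01,
        1.38966009e-02,  6.60755730e-03, -5.60014166e-05]), 'ee_pos': array([228.12307936, 581.53416597, 303.15026539]), 'eef_rot': array([-8.91623389e-05,  1.85797069e-01,  9.82587886e-01, -6.98402633e-04]), 'ft_force': array([0.34240023, 0.05309722, 0.64829006]), 'moment': array([ 0.01710315,  0.00135736, -0.02768324]), 'finger_force': 0.0, 'opening': 85.55762731763153}
```

View pics/top0.png

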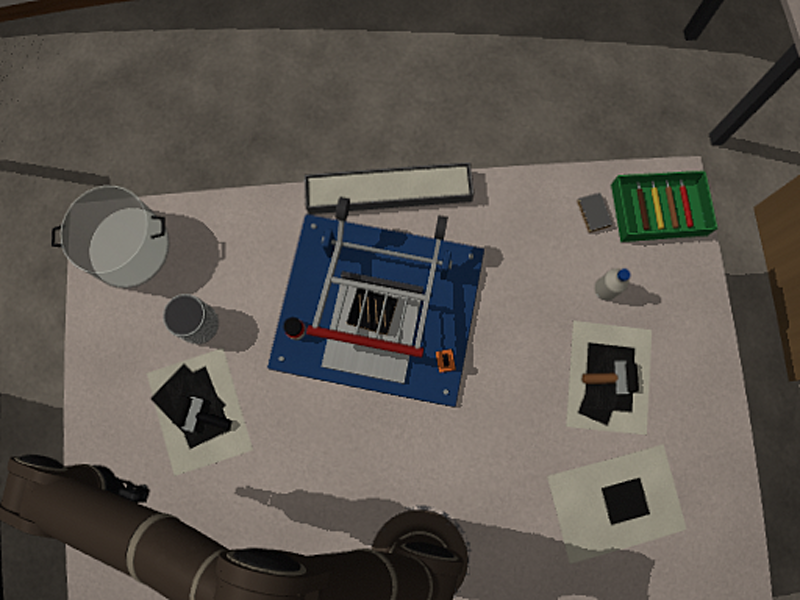

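View pics/side0.png

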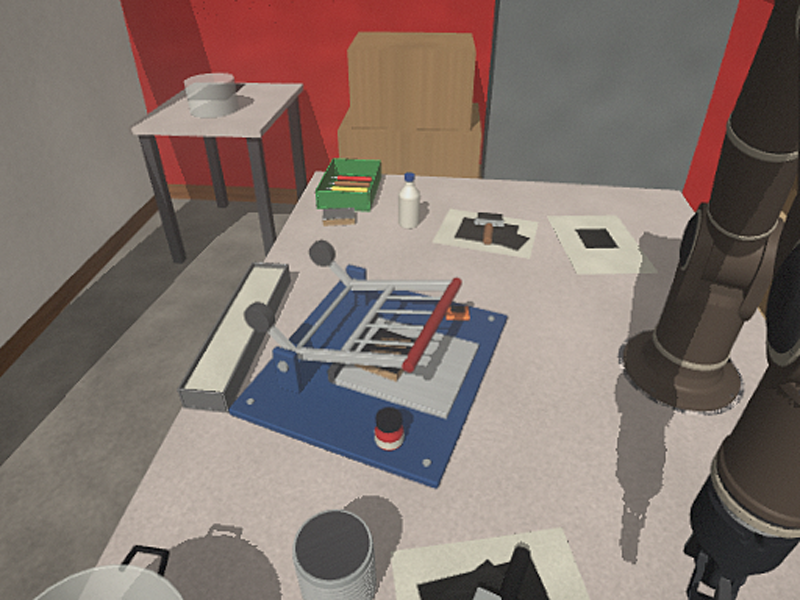

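The top view shows the red bar from (306,330) to (423,352) and the front bed corners at (322,372) and (405,383). The jar is at (293,327) and the scraper at (446,360). In the side view the bar ends are at (458,282) and (408,367), with the near front bed corner at about (448,415).

```bash
cat > h.py <<'E'
import numpy as np,cv2
from cell import readout,eyes,r
from scipy.spatial.transform import Rotation as R
def cal(n):
    c=eyes.calibration(n); K=np.array([[c['fx'],0,c['cx']],[0,c['fy'],c['cy']],[0,0,1]]); D=np.array(c['D'])
    if 'cam_to_world' in c: T=np.array(c['cam_to_world'])
    else:
        s=readout.state(); q=s['eef_rot']; T=np.eye(4); T[:3,:3]=R.from_quat(np.r_[q[1:],q[0]]).as_matrix(); T[:3,3]=s['ee_pos']; T=T@np.array(c['mount'])
    return K,D,T@np.diag([1,-1,-1,1.])
def proj(C,P):
    K,D,T=C; W=np.linalg.inv(T); return cv2.projectPoints(np.asarray(P,float).reshape(-1,3),cv2.Rodrigues(W[:3,:3])[0],W[:3,3],K,D)[0].reshape(-1,2)
def onplane(C,uv,z):
    K,D,T=C; p=cv2.undistortPoints(np.asarray(uv,float).reshape(-1,1,2),K,D).reshape(-1,2); d=np.c_[p,np.ones(len(p))]@T[:3,:3].T
    return T[:3,3]+d*((z-T[2,3])/d[:,2])[:,None]
def press(p,P): # hinge-frame points (z above table) -> world ; p=hinge x,y,yaw
    P=np.asarray(P,float); c,s=np.cos(p[2]),np.sin(p[2]); return np.c_[p[0]+c*P[:,0]-s*P[:,1],p[1]+s*P[:,0]+c*P[:,1],P[:,2]]
E
python3 - <<'E'
from h import *
from scipy.optimize import least_squares
ct,cs=cal("top"),cal("side")
M=[[-227,130,146],[-227,-130,146],[-280,100,30],[-280,-100,30]]
k=1.5625
ut=np.array([[306,330],[423,352],[322,372],[405,383]])/k
us=np.array([[408,367],[458,282],[448,415]])/k
f=lambda p:np.r_[(proj(ct,press(p,M))-ut).ravel(),(proj(cs,press(p,M[:3]))-us).ravel()]
s=least_squares(f,[600,0,-.1],x_scale=[100,100,.1]); print(s.x,s.fun.round(1))
p=s.x; np.save('p.npy',p)
print(onplane(ct,ut,146)[:2],onplane(ct,ut,30)[2:])
print("jar,scraper in hinge frame")
for uv,z in(((293,327),70),((446,360),25)):
    w=onplane(ct,np.array([uv])/k,z)[0]; print(w, R.from_rotvec([0,0,-p[2]]).apply(w-[p[0],p[1],0]))
print(press(p,M+[[-70,0,30],[0,0,85],[-115-35,0,53]]))
def crop(n,C,x0,y0,w,h,out):
    im=eyes.read_camera(n)[:,:,::-1].copy(); S=800//w if 0 else min(800/w,600/h)
    cv2.imwrite(out,cv2.resize(im[y0:y0+h,x0:x0+w],None,fx=S,fy=S,interpolation=cv2.INTER_CUBIC))
crop("top",ct,160,125,160,120,"pics/top1.png"); crop("side",cs,140,140,200,150,"pics/side1.png")
E
```

```text
[ 7.07606596e+02  2.23470712e+01 -2.60122142e-01] [-0.4  2.  -1.   1.2 -0.9 -4.3 -0.8 -1.6  2.8  0.3  0.5 -1.3 -1.3 -1.9]
[[528.47869648 204.79420623 146.        ]
 [458.78947349 -48.55203645 146.        ]] [[446.6738456  188.54917451  30.        ]
 [405.07618863  -4.71938369  30.        ]]
jar,scraper in hinge frame
[552.35050808 245.63767876  70.        ] [-207.46307959  175.84714601   70.        ]
[ 451.88266576 -106.32862725   25.        ] [-214.02580342 -190.11869743   25.        ]
[[521.67901642 206.35776461 146.        ]
 [454.80738374 -44.89546371 146.        ]
 [462.74605457 190.99853262  30.        ]
 [411.30633713  -2.27318147  30.        ]
 [639.96149565  40.35097226  30.        ]
 [707.60659558  22.34707116  85.        ]
 [562.65281001  60.92685924  53.        ]]
```

View pics/top1.png

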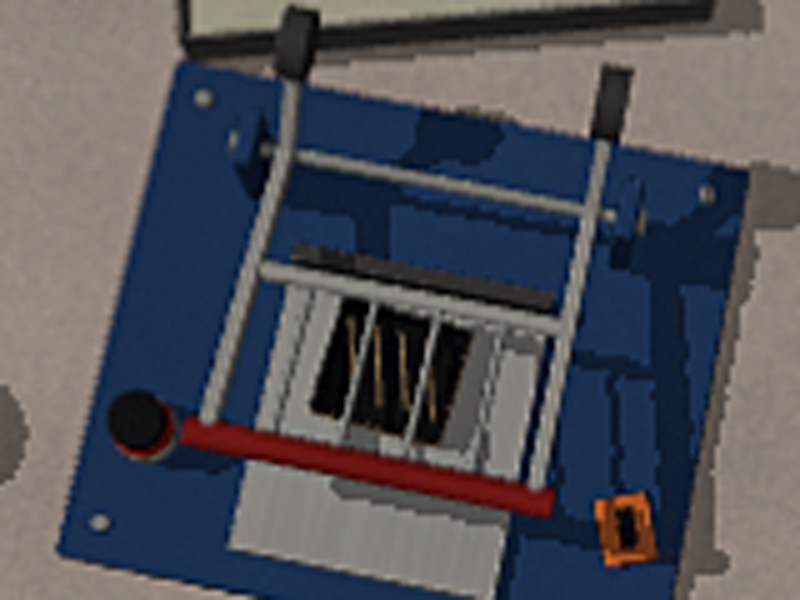

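The enlarged top view shows the bar ends at crop (183,432) and (552,500). The block's black face corners are at about (345,300), (470,328), (440,446) and (310,412). The rail runs from (293,250) to (553,300), and the bed's left front corner is at (231,548).

View pics/side1.png

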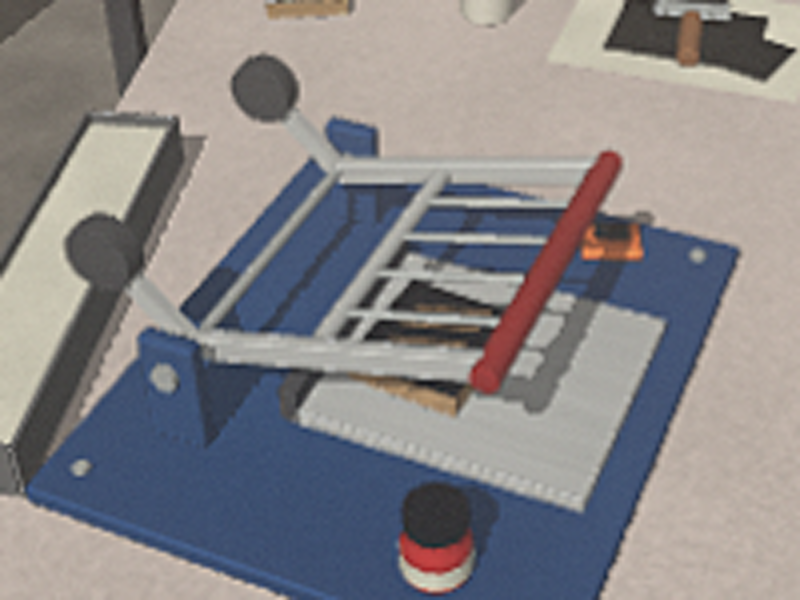

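The side crop shows the bar ends at (484,378) and (610,160), and the bed front corners at (582,508) and (665,322). The block's near front corner top is at (467,392).

Run:
```python
from h import *
from scipy.optimize import least_squares
ct,cs=cal("top"),cal("side")
T=lambda a:np.array(a)/5+[160,125]
S=lambda a:np.array(a)/4+[140,140]
M=[[-227,130,146],[-227,-130,146],[-280,100,30],[-280,-100,30],[-70,100,48],[-70,-100,48]]
ut=T([[184,432],[552,500],[230,548],[290,262],[551,308]]); us=S([[484,378],[610,160],[582,508],[665,322]])
f=lambda p:np.r_[(proj(ct,press(p,[M[i] for i in (0,1,2,4,5)]))-ut).ravel(),(proj(cs,press(p,M[:4]))-us).ravel()]
s=least_squares(f,[700,20,-.2],x_scale=[100,100,.1]); print(s.x,s.fun.round(1)); p=s.x; np.save('p.npy',p)
b=onplane(ct,T([[345,300],[470,328],[440,446],[310,412]]),53)
hb=R.from_rotvec([0,0,-p[2]]).apply(b-[p[0],p[1],0]); print("block hinge frame\n",hb.round(),hb.mean(0))
w=onplane(cs,S([[467,392]]),53);print(R.from_rotvec([0,0,-p[2]]).apply(w-[p[0],p[1],0]))
print(press(p,[[-227,0,146],[0,0,85],[-70,0,30]]).round())
print(eyes.calibration('wrist'))
```

```text
[ 7.08399728e+02  1.79619356e+01 -2.79441723e-01] [-1.1  0.5 -0.8  1.7 -1.  -1.9 -1.2  0.2 -1.1  1.1  1.2  0.3  1.3 -0.7
 -1.6 -3.4 -1.6 -2.1]
block hinge frame
 [[ -90.   48.   53.]
 [ -93.  -47.   53.]
 [-184.  -43.   53.]
 [-178.   56.   53.]] [-136.4040791     3.38532262   53.        ]
[[-183.20293089   58.81104438   53.        ]]
[[490.  81. 146.]
 [708.  18.  85.]
 [641.  37.  30.]]
{'fx': 302.42099963387085, 'fy': 302.42099963387085, 'cx': 257.05940535692696, 'cy': 191.33541803670627, 'D': array([0.0154712, 0.       , 0.       , 0.       , 0.       ]), 'mount': array([[-3.39294969e-04,  9.64681411e-01,  2.63419172e-01,
         6.61048960e+01],
       [ 9.99999675e-01,  1.34810389e-04,  7.94345309e-04,
         3.18777529e-01],
       [ 7.30778512e-04,  2.63419356e-01, -9.64681144e-01,
        -6.97609931e+01],
       [ 0.00000000e+00,  0.00000000e+00,  0.00000000e+00,
         1.00000000e+00]])}
```

Emit:
apply_moves(
  steps="-0.09 -0.095 0 0 0 -0.004 -0.3; -0.18 -0.19 0 0 0 -0.008 -0.3; -0.36 -0.38 0 0 0 -0.015 -0.3; -0.54 -0.57 0 0 0 -0.022 -0.3; -0.72 -0.76 0 0 0 -0.03 -0.3; -0.72 -0.76 0 0 0 -0.03 -0.3",
)

```text
t: 0.95
ee_pos: [328.2, 335.1, 304.1]
eef_rot: [0.0, 0.142, 0.99, -0.0]
ft_force: [0.6, 0.2, -0.2]
opening: 29.8
finger_force: 0.0
```

```bash
cat >> h.py <<'E'
def tip(Pp,pp=None):
    "units to bring TCP to hinge-frame point Pp (z above table); also yaw units to align tool y with press y"
    p=np.load('p.npy') if pp is None else pp; s=readout.state(); q=s['eef_rot']; A=R.from_quat(np.r_[q[1:],q[0]])
    g=press(p,[Pp])[0]; y=p[2]; G=R.from_matrix(np.array([[-np.cos(y),-np.sin(y),0],[-np.sin(y),np.cos(y),0],[0,0,-1]]).T)
    G=R.from_matrix(np.c_[[-np.cos(y),-np.sin(y),0],[-np.sin(y),np.cos(y),0],[0,0,-1]])
    cur=R.from_rotvec([0,0,-y]).apply(s['ee_pos']-[p[0],p[1],0])
    print('t',s['t'],'TCP hinge frame',cur.round(1),'move units',(A.inv().apply(g-s['ee_pos'])/250).round(3),'turn',((A.inv()*G).as_rotvec()/np.pi).round(4),'F',s['ft_force'].round(1),'open',round(s['opening'],1))
E
python3 -c "
from h import *
tip([-310,0,300])"
```

```text
t 0.95 TCP hinge frame [-452.9  200.   304.1] move units [-0.577 -0.797  0.017] turn [-0.0002  0.0002 -0.0019] F [ 0.6  0.2 -0.2] open 29.8
```

Emit:
apply_moves(
  steps="-0.07 -0.1 0 0 0 0 -0.3; -0.2 -0.28 0 0 0 -0.001 -0.3; -0.35 -0.48 0.01 0 0 -0.002 -0.3; -0.48 -0.66 0.01 0 0 -0.002 -0.3; -0.57 -0.79 0.02 0 0 -0.002 -0.3; -0.57 -0.79 0.02 0 0 -0.002 -0.3; -0.57 -0.79 0.02 0 0 -0.002 -0.3",
)

```text
t: 1.82
ee_pos: [408.8, 111.3, 298.9]
eef_rot: [-0.0, 0.136, 0.991, 0.0]
ft_force: [0.1, 0.2, -0.4]
opening: 30.1
finger_force: 0.0
```

```bash
python3 -c "
from h import *
tip([-310,0,300])
C=cal('wrist'); im=eyes.read_camera('wrist')[:,:,::-1].copy()
p=np.load('p.npy')
print(proj(C,press(p,[[-227,130,146],[-227,-130,146],[-238,0,146],[-280,100,30],[-280,-100,30],[-160,50,53]])).round())
cv2.imwrite('pics/w0.png',cv2.resize(im,(800,600)))"
```

```text
t 1.825 TCP hinge frame [-313.7    7.1  298.9] move units [-0.015 -0.028 -0.004] turn [ 0.0001 -0.      0.0022] F [ 0.1  0.2 -0.4] open 30.1
[[403. 298.]
 [ 93. 296.]
 [248. 285.]
 [336. 198.]
 [165. 197.]
 [292. 299.]]
```

View pics/w0.png

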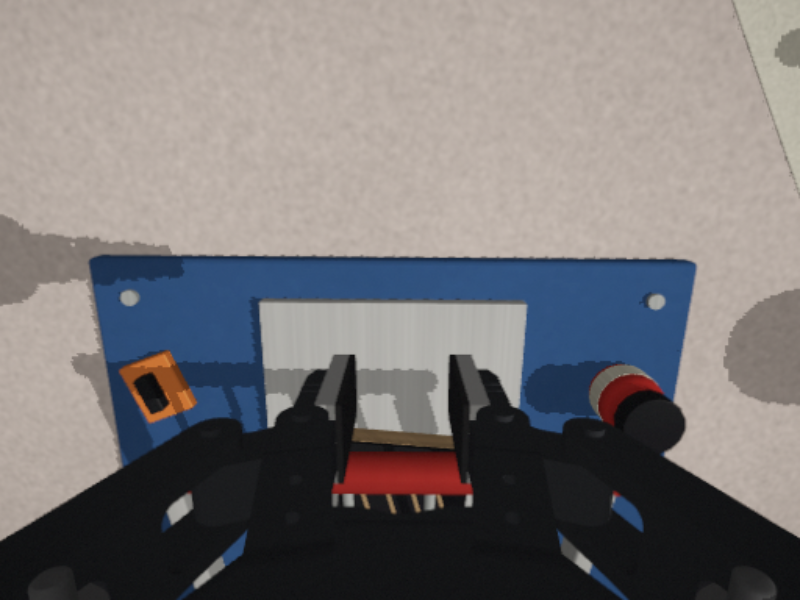

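The wrist view shows the bed front corners at (261,301) and (526,303), within about 5 mm of the prediction. The red bar is centred between the fingers near (400,470). Next I go down and approach the front of the bar.

Emit:
apply_moves(
  steps="0 -0.02 0.1 0 0 0.002 -0.3; 0 -0.028 0.22 0 0 0.002 -0.3; 0 -0.028 0.34 0 0 0.002 -0.3; 0 -0.028 0.42 0 0 0.002 -0.3; 0 -0.028 0.445 0 0 0.002 -0.3; -0.08 -0.028 0.445 0 0 0.002 -0.3; -0.14 -0.028 0.445 0 0 0.002 -0.3; -0.18 -0.028 0.445 0 0 0.002 -0.3; -0.195 -0.028 0.445 0 0 0.002 -0.3; -0.195 -0.028 0.445 0 0 0.002 -0.3",
)

```text
t: 3.12
ee_pos: [453.8, 90.2, 187.6]
eef_rot: [-0.0, 0.139, 0.99, -0.0]
ft_force: [-0.0, 0.5, -1.0]
opening: 29.9
finger_force: 0.0
```

```bash
python3 -c "
from h import *
tip([-249,0,188])
im=eyes.read_camera('side')[:,:,::-1].copy()[120:270,200:400]
cv2.imwrite('pics/s1.png',cv2.resize(im,(800,600),interpolation=cv2.INTER_CUBIC))"
```

```text
t 3.125 TCP hinge frame [-264.6   -0.8  187.6] move units [-0.062  0.003 -0.001] turn [-0.     -0.0001 -0.0001] F [-0.   0.5 -1. ] open 29.9
```

View pics/s1.png

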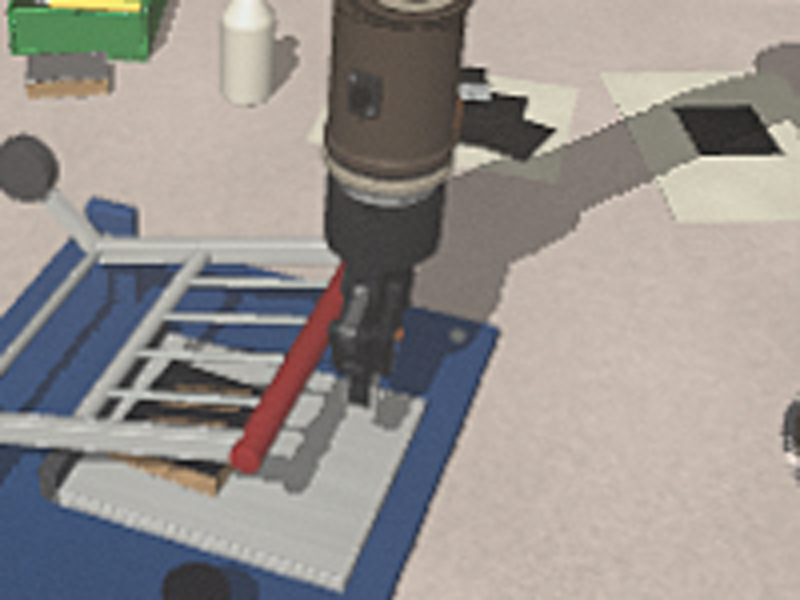

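The fingers stand in front of the bar, near (350,350) in the crop, with the tips slightly below it. I push level gently to find contact.

Emit:
apply_moves(
  steps="-0.02 0.003 0 0 0 0 -0.3; -0.04 0.003 0 0 0 0 -0.3; -0.055 0.003 0 0 0 0 -0.3; -0.065 0.003 0 0 0 0 -0.3; -0.065 0.003 0 0 0 0 -0.3",
)

```text
t: 3.8
ee_pos: [469.9, 86.3, 187.6]
eef_rot: [-0.0, 0.139, 0.99, -0.0]
ft_force: [-0.2, -0.8, 0.2]
opening: 30.2
finger_force: 0.0
```

```bash
python3 -c "
from h import *
tip([-249,0,188])"
```

```text
t 3.8 TCP hinge frame [-2.481e+02 -1.000e-01  1.876e+02] move units [ 0.004  0.    -0.002] turn [-0.     -0.     -0.0001] F [-0.2 -0.8  0.2] open 30.2
```

Emit:
apply_moves(
  steps="-0.012 0 0 0 0 0 -0.3; -0.022 0 0 0 0 0 -0.3; -0.032 0 0 0 0 0 -0.3; -0.032 0 0 0 0 0 -0.3",
)

```text
t: 4.3
ee_pos: [474.3, 85.2, 187.2]
eef_rot: [-0.004, 0.139, 0.99, -0.0]
ft_force: [-14.0, 3.8, 10.9]
opening: 30.4
finger_force: 7.3
```

Emit:
apply_moves(
  steps="-0.004 0 -0.03 0 0 0 -0.3; -0.014 0 -0.06 0 0 0 -0.3; -0.025 0 -0.09 0 0 0 -0.3; -0.042 0 -0.13 0 0 0 -0.3; -0.062 0 -0.175 0 0 0 -0.3; -0.084 0 -0.217 0 0 0 -0.3; -0.107 0 -0.255 0 0 0 -0.3; -0.133 0 -0.295 0 0 0 -0.3; -0.16 0 -0.33 0 0 0 -0.3; -0.16 0 -0.33 0 0 0 -0.3",
)

```text
t: 5.55
ee_pos: [511.1, 74.6, 270.1]
eef_rot: [-0.006, 0.139, 0.99, 0.0]
ft_force: [-24.4, 4.4, 16.3]
opening: 29.2
finger_force: 12.4
```

```bash
python3 -c "
from h import *
tip([-249,0,188])
im=eyes.read_camera('side')[:,:,::-1].copy()[60:270,160:440]
cv2.imwrite('pics/s2.png',cv2.resize(im,(800,600),interpolation=cv2.INTER_CUBIC))"
```

```text
t 5.55 TCP hinge frame [-205.3    0.   270.1] move units [0.171 0.001 0.33 ] turn [-0.0004 -0.0038  0.0004] F [-24.4   4.4  16.3] open 29.2
```

View pics/s2.png

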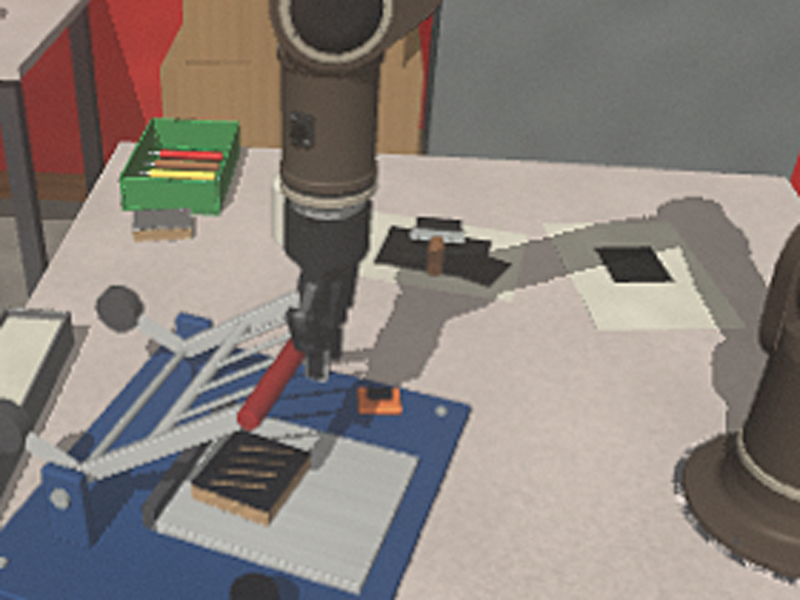

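The guard is about halfway up at a ≈ 0.64, and the bar moves with the fingers near (300,350). I lift a little more to relieve friction and continue past the balance point.

Emit:
apply_moves(
  steps="0 0 -0.025 0 0 0 -0.3; -0.01 0 -0.05 0 0 0 -0.3; -0.035 0 -0.085 0 0 0 -0.3; -0.06 0 -0.115 0 0 0 -0.3; -0.092 0 -0.15 0 0 0 -0.3; -0.128 0 -0.18 0 0 0 -0.3; -0.16 0 -0.21 0 0 0 -0.3; -0.2 0 -0.236 0 0 0 -0.3; -0.24 0 -0.26 0 0 0 -0.3; -0.28 0 -0.28 0 0 0 -0.3; -0.28 0 -0.28 0 0 0 -0.3",
)

```text
t: 6.98
ee_pos: [584.0, 53.4, 340.3]
eef_rot: [0.0, 0.14, 0.99, -0.0]
ft_force: [0.6, -0.8, -0.6]
opening: 29.8
finger_force: 0.0
```

```bash
python3 -c "
from h import *
tip([-249,0,188])
im=eyes.read_camera('side')[:,:,::-1].copy()[60:270,160:440]
cv2.imwrite('pics/s3.png',cv2.resize(im,(800,600),interpolation=cv2.INTER_CUBIC))"
```

```text
t 6.975 TCP hinge frame [-1.293e+02 -2.000e-01  3.403e+02] move units [0.479 0.001 0.609] turn [-0.      0.0002 -0.0002] F [ 0.6 -0.8 -0.6] open 29.8
```

View pics/s3.png

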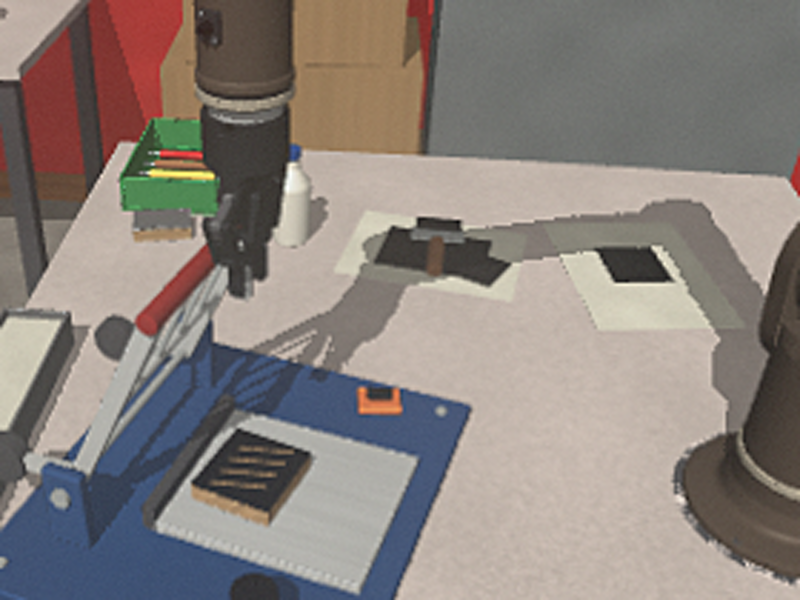

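The bar has passed the fingers and is well past balance, at (180,290) in the crop with zero contact force. The block is clear to see, with corners at (192,488), (268,520) and (312,465). I back off and go down in front of the block.

Emit:
apply_moves(
  steps="0.08 0 0 0 0 0 -0.3; 0.2 0 0 0 0 0 -0.3; 0.36 0 0 0 0 0 -0.3; 0.5 0 0.1 0 0 0 -0.3; 0.6 0 0.25 0 0 0 -0.3; 0.65 0 0.42 0 0 0 -0.3; 0.65 0 0.58 0 0 0 -0.3; 0.65 0 0.72 0 0 0 -0.3; 0.65 0 0.82 0 0 0 -0.3; 0.65 0 0.86 0 0 0 -0.3; 0.65 0 0.86 0 0 0 -0.3",
)

```text
t: 8.4
ee_pos: [426.8, 98.6, 125.0]
eef_rot: [-0.0, 0.139, 0.99, -0.0]
ft_force: [-0.6, -0.2, 0.4]
opening: 29.9
finger_force: 0.0
```

```bash
python3 -c "
from h import *
tip([-249,0,188])
a=eyes.read_camera('side')[:,:,::-1].copy()[150:270,180:320]
b=eyes.read_camera('top')[:,:,::-1].copy()[125:245,160:300]
cv2.imwrite('pics/c1.png',cv2.resize(np.hstack([a,b]),(800,343),interpolation=cv2.INTER_CUBIC))"
```

```text
t 8.4 TCP hinge frame [-2.93e+02 -2.00e-01  1.25e+02] move units [-0.176  0.    -0.252] turn [-0.0002 -0.0003 -0.0001] F [-0.6 -0.2  0.4] open 29.9
```

View pics/c1.png

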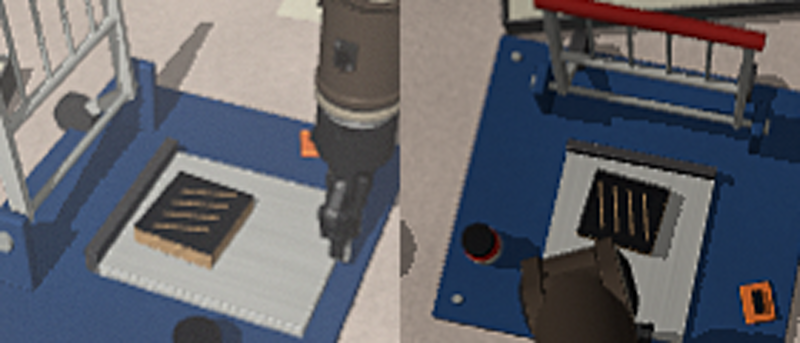

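The guard is fully back, with its bar at the top right of the right crop. Block top corners in the side crop are (137,228), (213,262), (255,200) and (185,172). In the top crop they are (601,170), (669,183), (655,252) and (580,236).

Run:
```python
from h import *
from scipy.optimize import least_squares
ct,cs=cal("top"),cal("side"); k=400/140; p=np.load('p.npy')
us=np.array([[137,228],[213,262],[255,200],[185,172]])/k+[180,150]
ut=np.array([[201,170],[180,236],[255,252],[269,183]])/k+[160,125]
rs=np.array([[182,153],[100,270],[303,333],[333,190]])/k+[180,150] # rail/bed corners: far-back,near-back,near-front,far-front at z=30
rt=np.array([[167,153],[316,180]])/k+[160,125] # rail front top edge
B=np.array([[45,50,53],[-45,50,53],[-45,-50,53],[45,-50,53.]])
fb=lambda q:np.r_[(proj(ct,press(q,B))-ut).ravel(),(proj(cs,press(q,B))-us).ravel()]
b=least_squares(fb,[570,50,-.3],x_scale=[100,100,.1]);print('block',b.x,b.fun.round(1))
Mr=[[-280,100,30],[-280,-100,30]]
fr=lambda q:np.r_[(proj(ct,press(q,[[-70,100,48],[-70,-100,48]]))-rt).ravel(),(proj(cs,press(q,Mr))-rs[2:]).ravel()]
q=least_squares(fr,p,x_scale=[100,100,.1]);print('press',q.x,q.fun.round(1),p)
for P in (p,q.x):
    d=R.from_rotvec([0,0,-P[2]]).apply([b.x[0]-P[0],b.x[1]-P[1],0]);print('block in hinge frame',d.round(1),'yaw',b.x[2]-P[2],'gap',-115-d[0])
```

```text
block [ 5.78875259e+02  6.28484447e+01 -3.47109638e-01] [-2.8 -0.2 -2.2 -0.4 -2.3  1.  -0.7  2.1 -0.4 -1.6  0.4 -3.8  0.4 -3.
 -1.2 -1.6]
press [ 7.14121127e+02  2.19790016e+01 -2.44566358e-01] [-2.3 -1.4 -1.9 -2.4 -2.  -4.2  6.   0.4] [ 7.08399728e+02  1.79619356e+01 -2.79441723e-01]
block in hinge frame [-136.9    7.4    0. ] yaw -0.06766791479540885 gap 21.88071433348
block in hinge frame [-141.1    6.9    0. ] yaw -0.10254327987738579 gap 26.117224815624382
```

Emit:
apply_moves(
  steps="0 0.02 0.03 0 0 0 0.18; 0 0.02 0.07 0 0 0 0.18; -0.1 0.02 0.084 0 0 0 0.18; -0.22 0.02 0.084 0 0 0 0.18; -0.3 0.02 0.084 0 0 0 0.18; -0.35 0.02 0.084 0 0 0 0.18; -0.37 0.02 0.084 0 0 0 0.18; -0.385 0.02 0.084 0 0 0 0.18; -0.4 0.02 0.084 0 0 0 0.18; -0.415 0.02 0.084 0 0 0 0.18; -0.43 0.02 0.084 0 0 0 0.18; -0.43 0.02 0.084 0 0 0 0.18",
)

```text
t: 10.0
ee_pos: [531.9, 73.6, 104.1]
eef_rot: [0.0, 0.139, 0.99, -0.0]
ft_force: [-1.0, -0.6, -1.2]
opening: 50.4
finger_force: 0.5
```

```bash
python3 -c "
from h import *
tip([-170,5,104])"
```

```text
t 10.0 TCP hinge frame [-185.     4.8  104.1] move units [-0.06   0.001  0.   ] turn [-0.      0.0001 -0.0001] F [-1.  -0.6 -1.2] open 50.4
```

Emit:
apply_moves(
  steps="-0.01 0 0 0 0 0 0.18; -0.02 0 0 0 0 0 0.18; -0.03 0 0 0 0 0 0.18; -0.04 0 0 0 0 0 0.18; -0.05 0 0 0 0 0 0.18; -0.06 0 0 0 0 0 0.18; -0.06 0 0 0 0 0 0.18",
)

```text
t: 10.88
ee_pos: [546.7, 69.6, 104.2]
eef_rot: [0.0, 0.139, 0.99, 0.0]
ft_force: [-0.2, -0.1, -0.6]
opening: 49.9
finger_force: 0.1
```

Emit:
apply_moves(
  steps="-0.008 0 0 0 0 0 0.18; -0.016 0 0 0 0 0 0.18; -0.024 0 0 0 0 0 0.18; -0.024 0 0 0 0 0 0.18",
)

```text
t: 11.38
ee_pos: [550.3, 68.6, 104.0]
eef_rot: [-0.002, 0.139, 0.99, 0.0]
ft_force: [-8.2, 2.0, 7.0]
opening: 50.5
finger_force: 4.5
```

Emit:
apply_moves(
  steps="-0.006 0 0 0 0 0 0.18; -0.012 0 0 0 0 0 0.18; -0.012 0 0 0 0 0 0.18; -0.012 0 0 0 0 0 0.18",
)

```text
t: 11.88
ee_pos: [550.7, 68.6, 103.7]
eef_rot: [-0.005, 0.139, 0.99, 0.0]
ft_force: [-17.4, 4.8, 14.7]
opening: 50.4
finger_force: 8.9
```

```bash
python3 -c "
from h import *
tip([-170,5,104])
print(readout.state()['moment'])"
```

```text
t 11.875 TCP hinge frame [-165.6    5.1  103.7] move units [ 0.018 -0.001 -0.001] turn [-0.0004 -0.0029  0.0003] F [-17.4   4.8  14.7] open 50.4
[ 0.74766676  3.49903871 -0.15652864]
```

It is firmly against the rail: 17 N with no more travel. I back off and look.

Emit:
apply_moves(
  steps="0.012 0 0 0 0 0 0.18; 0.03 0 0 0 0 0 0.18; 0.1 0 0 0 0 0 0.18; 0.22 0 0 0 0 0 0.18; 0.38 0 0 0 0 0 0.18; 0.54 0 -0.1 0 0 0 0.18; 0.68 0 -0.25 0 0 0 0.18; 0.78 0 -0.42 0 0 0 0.18; 0.84 0 -0.55 0 0 0 0.18; 0.84 0 -0.6 0 0 0 0.18; 0.84 0 -0.6 0 0 0 0.18",
)

```text
t: 13.25
ee_pos: [354.0, 125.4, 254.7]
eef_rot: [0.001, 0.139, 0.99, 0.001]
ft_force: [-0.3, 0.4, -1.1]
opening: 50.4
finger_force: 0.0
```

```bash
python3 -c "
from h import *
tip([-170,5,104])
a=eyes.read_camera('side')[:,:,::-1].copy()[130:270,160:320]
b=eyes.read_camera('top')[:,:,::-1].copy()[125:230,190:310]
b=cv2.resize(b,(400,350),interpolation=cv2.INTER_CUBIC);a=cv2.resize(a,(400,350),interpolation=cv2.INTER_CUBIC)
cv2.imwrite('pics/c2.png',np.hstack([a,b]))"
```

```text
t 13.25 TCP hinge frame [-370.3    5.5  254.7] move units [-0.8   -0.003  0.604] turn [ 0.0007  0.0007 -0.0001] F [-0.3  0.4 -1.1] open 50.4
```

View pics/c2.png

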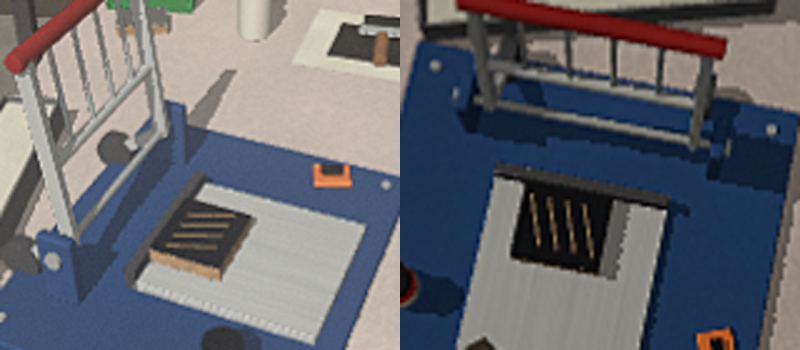

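The guard stands fully raised. In the right crop the block's back edge lies along the rail from (522,182) to (615,198) with no visible gap, and the jar and scraper have not moved.

```bash
python3 -c "
from cell import r
print(r.close_job())"
```

```text
the job is handed in; nothing more can be done
None
```

The guard stays fully raised on its own and the lino block sits flat against the stop rail; I handed the job in about 13 s into the 48 s limit.

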